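Index the glazing turntable a quarter turn by its hidden release

TASK

The glazing turntable is locked: turn it one quarter turn anticlockwise (seen from above), so that the unfinished quarter of its round glass panel comes to the front, and leave it locked at the next station. Its release pad hides in the one notch in the grey rim, somewhere on the side facing you; find it by running a fingertip along the rim, press the pad down in the notch, push the table round with the finger there, and take the finger out once the lock has caught again. Pick nothing up, do not turn the table past the next station, and leave the tools round it where they lie.

Things in the scene. Friction and masses are not known exactly. Their poses are not given: they have to be found in the camera images.
- mat_centre (a point): Centre of the top of the round black rubber mat (270 mm across, 3 mm thick) on which the turntable is fixed; z up. The table's vertical axis passes through it. The table is a plywood board 179 mm across carrying a leaded glass panel (158 mm across, 3.5 mm thick; thin nails up to 16 mm above the board), ringed by a grey steel rim of inner diameter 180 mm, outer 240 mm.
- rim_centre (a point): Point on the table's axis at the level of the rim's flat top (50 mm above the mat, level with the board). Does not turn with the table. The rim has one notch, open at the top and outward, cut through its whole 30 mm width and 48 mm long along the rim. WHERE is not listed and differs each time: its middle lies within 0.75 rad, either way round, of this frame's -x direction (roughly towards the robot).
- pad_level (a point): Point on the table's axis, 8 mm below the rim's top: the level of the top of the release pad at rest. The pad, grey like the rim, fills the floor of the notch (about 40 x 28 mm) and sinks up to 8 mm further; elsewhere a finger meets the rim 8 mm higher. Does not turn with the table.
- turntable (a joint): Angle of the table, rad, anticlockwise from above positive; 0 at the start, where it is locked. Stations lie a quarter turn (1.571) apart; locked, it has about 0.03 rad of play either way. Free, it turns with about 2 N of push at the rim and stays where it is left.
- release (a joint): Travel of the release pad, m: 0 up, 0.008 fully down; spring 3 N to start, 7 N fully down. The table is free while it is 0.005 or more down. Let go between stations, it stays about 0.0045 down; pushed on to the next station, it springs up and locks. A finger less than 8 mm below the rim's top does not hinder this and still pushes on the notch's end wall.
- lead_hammer: Bystander: lead hammer with a wooden handle, 104 x 130 x 23 mm; origin at the centre of its underside.
- setting_block: Bystander: plain wooden block, 32 x 60 x 22 mm; origin at the centre of its underside.
- fid: Bystander: smooth wooden stick pointed at the ends, 22 x 157 x 10 mm; origin at the centre of its underside.
- pen: Bystander: ball pen, 12 x 142 x 13 mm; origin at the centre of its underside.
- marker: Bystander: marker pen, 14 x 136 x 14 mm; origin at the centre of its underside.
- came_offcut_long: Bystander: strip of lead came, 10 x 85 x 6 mm; origin at the centre of its underside.
- eraser: Bystander: eraser in a sleeve, 19 x 42 x 12 mm; origin at the centre of its underside.

How it is judged:
On the way, in this order (a step that is already met when the one before it is completed fails the run):
1. the release pad is pressed down by the finger with the table still at its first station (value of joint release above 0.004 m and value of joint turntable between -0.06 and 0.06 rad and contact force between the fingers and anything else above 1 N), for 0.05 s.
2. the freed table is being pushed anticlockwise by the finger (value of joint turntable above 0.3 rad and contact force between the fingers and anything else above 0.3 N), for 0.05 s.
At the end, for the whole second after the job is handed in: the turntable stands one quarter turn anticlockwise from its start (1.571 +- 0.05 rad), at rest, with the release pad up again (less than 2.5 mm down), so that it is locked; each bystander within 30 mm of where it lay (value of joint turntable between 1.521 and 1.621 rad and value of joint release below 0.0025 m and velocity of joint turntable between -0.02 and 0.02 rad/s and distance of each of lead_hammer, setting_block, fid, pen, marker, came_offcut_long, eraser from where it was at the start of the episode below 0.03 m); the robot touches nothing.
It fails at once if the table is turned past the next station or the wrong way (value of joint turntable above 1.75 rad or value of joint turntable below -0.15 rad).
It fails at once if a bystander is lifted or pushed away (distance of any of lead_hammer, setting_block, fid, pen, marker, came_offcut_long, eraser from where it was at the start of the episode above 0.03 m).
It also fails if it takes over 58 s, if anything falls off the work surface, if the arm or the gripper's body presses on something with over 40 N, if the wrist force passes 120 N, or if a joint passes its speed limit or range.

ROBOT

A 6-joint arm with a two-finger parallel gripper is mounted at the origin on a cart in front of the work surface, level with it; the furniture and walls round the work are solid. World frame = base frame: x ahead of the robot, y to its left, z up, the work surface at z = 0. Lengths are in m, angles in rad, forces in N, time in s.
With the tool pointing down it reaches from about 0.325 to 0.775 m from the base axis. Payload 5.5 kg.
Tool frame: the origin (TCP) lies between the finger pads; the fingertips stand 14 mm ahead of it and the grasp point (between the pads) lies 5 mm behind it; z points along the fingers, y is the direction in which the jaws open and shut (so a half turn about z gives the same grasp; the last joint's range is limited). The gripper opens to 85 mm and grips with 20 to 120 N. Pads are 22 mm wide; open, the fingers measure 114 mm over their backs; the gripper's body (76 mm by 85 mm) begins 54 mm behind the grasp point. The pads swing forward as they close: fully open they stand 13 mm farther back than shut.
Start: joints at [-0.057, 0.091, 1.231, -0, 1.82, -0.057], TCP at [0.6, -0, 0.245] pointing down, gripper open.
Joint ranges: [-2.87, 2.87], [-0.86, 2.18], [0.17, 2.46], [-1.51, 4.65], [0.06, 2.69], [-2.65, 2.65]. Speed limits (rad/s): [2.57, 2.57, 3.01, 3.14, 3.14, 3.14].

INTERFACE

Orientations are given as a unit quaternion [x, y, z, w].
In Python, from rig import r, vision gives the robot as it stands. The module is installed in compiled form; this text tells all that it offers.
- The arm moves only by the tool apply_moves, never from a script. Its argument "deltas" is a list of rows, each an object with "claw": the closure, from 0 (fully open) to 1 (shut); "translation": the shift along the tool's x, y, z in cm, a list of three; "twist": the turn, a rotation vector about the tool's x, y, z in degrees, a list of three. In form: [{"claw": claw, "translation": [tx, ty, tz], "twist": [rx, ry, rz]}, ...]. A call has 1 to 8 rows; each row is the pose to reach, as a shift and turn from the pose commanded when the call began, along the tool's axes at that moment; what a row does not reach only later rows make up. A row lasts 1/8 s, in which the tool goes at most 62.5 mm and 10.7 degrees, less where a joint would pass 70% of its speed; a pose out of reach is approached as far as the arm can. A call with a gripper value outside its range is refused whole. The fingers move at their own pace and stop on an object; "grip_force" is the grip in N (left out, the last holds). Time passes only in rows, so rows that repeat a pose let the fingers close. It gives the time, the measured TCP pose, the force and the opening at its end, in the units of the state.
- r.observe(): the state, without advancing time (a new reading comes with each control period).
- vision.read_camera(name): name is "scene" or "side" or "wrist"; returns a dict with "image" (400x640x3 uint8, blue, green, red), "fx", "fy", "cx", "cy" (pixels), "camera_from_world" (4x4, takes a point from world to camera coordinates). Camera axes: x right, y up, looking along -z (the intrinsics and any distortion apply to the point x, -y, -z); pixel columns grow to the right and rows downward; lengths in m; the calibration is good to about 2 mm. A picture is of the moment at which its call begins. There is no depth.
- r.job_done(): hands the job in, once; it reports no verdict.
The state is a dict: "time_s": time; "joint_positions": joint angles; "joint_vel": joint speeds; "effort": joint torques, N m; "tool_pos": TCP position; "orientation": TCP orientation; "force": force on the tool from outside, world axes, zero at the start; "ft_torque": the same for the moment, N m; "opening": finger opening in m.
Only numpy, scipy, OpenCV 4.12 (cv2) and the standard library are available. Lean on these libraries where they do the work, as an engineer would, in place of code of your own. Each camera call takes 0.05 s, during which the arm holds its last target. There are 200 camera calls.

## Working session

There is one attempt and no reset: what is moved stays moved. The work goes in short steps, Python scripts to look and compute and a tool call to move; the robot and the scene stay as the last step left them, time stands still between calls to the robot, and variables do not carry over. Pictures are saved under pics/ and viewed, about 8 in all and at most 12, crops included, and the job is handed in when it is done.

Besides the shell and the picture viewer there is one more tool, called after "Emit:" as name(argument=value, ...), one argument or row to a line, values as JSON. apply_moves: Moves the arm, as the interface text tells. Its arguments: {"type":"object","properties":{"deltas":{"type":"array","items":{"type":"object","properties":{"claw":{"type":"number"},"translation":{"type":"array","items":{"type":"number"}},"twist":{"type":"array","items":{"type":"number"}}}}},"grip_force":{"type":"number"}},"required":["deltas"]}

```bash
mkdir -p pics; cat > h.py <<'E'
from rig import r, vision
import numpy as np, cv2
def snap(n,f):
    d=vision.read_camera(n); cv2.imwrite(f,d["image"]); return d
def ray(d,u,v,z):
    T=np.array(d["camera_from_world"]); R=T[:3,:3]; c=-R.T@T[:3,3]
    w=R.T@np.array([(u-d["cx"])/d["fx"],-(v-d["cy"])/d["fy"],-1]); return c+w*(z-c[2])/w[2]
def proj(d,p):
    q=np.array(d["camera_from_world"])@np.append(p,1); return d["cx"]+d["fx"]*q[0]/-q[2], d["cy"]-d["fy"]*q[1]/-q[2]
E
python3 - <<'E'
from h import *
import pickle
ds={n:snap(n,f"pics/{n}0.png") for n in("scene","side","wrist")}
pickle.dump(ds,open("d0.pkl","wb"))
for n,d in ds.items(): print(n,[k for k in d],d["fx"],d["cx"],d["cy"],np.round(d["camera_from_world"],3).tolist(), d.get("distortion"))
print(r.observe())
E
```

```text
scene ['image', 'fx', 'fy', 'cx', 'cy', 'camera_from_world'] 519.3671787518994 318.6142548988931 198.59572440534757 [[0.69, -0.724, -0.002, -0.414], [0.468, 0.444, 0.764, -0.325], [-0.552, -0.528, 0.645, -0.953], [0.0, 0.0, 0.0, 1.0]] None
side ['image', 'fx', 'fy', 'cx', 'cy', 'camera_from_world'] 474.2886525903164 315.5380449965118 202.24345115810368 [[0.982, -0.188, 0.009, -0.608], [0.081, 0.466, 0.881, -0.079], [-0.17, -0.864, 0.473, -0.956], [0.0, 0.0, 0.0, 1.0]] None
wrist ['image', 'fx', 'fy', 'cx', 'cy', 'camera_from_world'] 306.3024317236836 314.68404758585336 205.545662881455 [[1.0, 0.0, -0.002, -0.598], [-0.001, 0.952, -0.307, 0.04], [0.002, 0.307, 0.952, -0.38], [0.0, 0.0, 0.0, 1.0]] None
{'time_s': 0.15, 'joint_positions': array([-5.66795024e-02,  9.16976238e-02,  1.23161221e+00,  2.11055779e-05,
        1.81979709e+00, -5.66997430e-02]), 'joint_vel': array([-1.54120963e-04, -2.66292438e-03, -3.94940582e-03,  3.22018704e-05,
       -2.09425427e-04, -7.98367310e-04]), 'effort': array([ 1.18562282e-03, -4.59372532e+01, -4.18527281e+01, -2.23398712e-05,
        9.54780931e-03, -9.16542831e-06]), 'tool_pos': array([5.99809318e-01, 2.80338409e-05, 2.44401927e-01]), 'orientation': array([ 7.07097589e-01,  7.07115568e-01, -4.96550171e-04, -5.71661320e-04]), 'force': array([-0.0692212 , -0.81732782,  0.74939728]), 'ft_torque': array([-0.01678762,  0.0394242 , -0.04474522]), 'opening': 0.08521107065184917}
```

View pics/scene0.png

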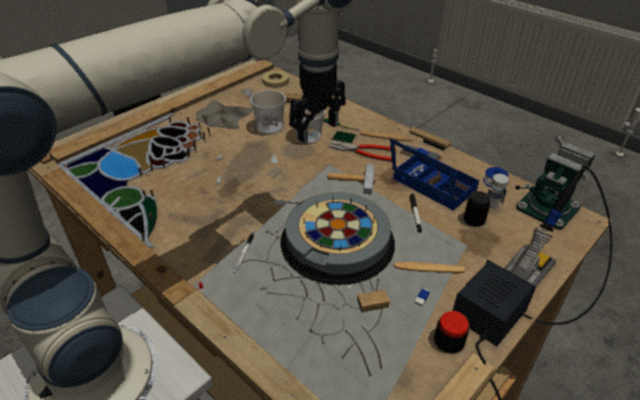

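View pics/wrist0.png

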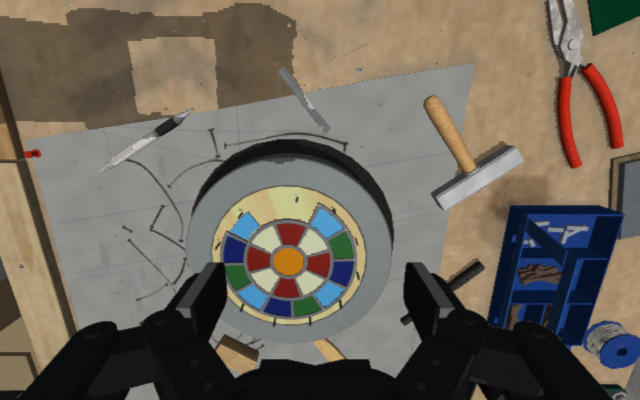

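View pics/side0.png

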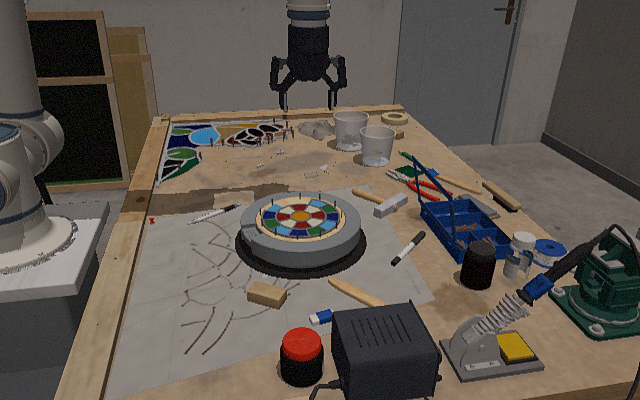

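The scene view shows the table at about (338,232), with tools round it. The wrist view shows the rim centred near (290,262). The side view has a darker patch on the rim near (248,232), which could be the notch, so I'll enlarge both.

```bash
python3 - <<'E'
from h import *
a=cv2.imread("pics/side0.png")[180:285,225:375]; b=cv2.imread("pics/wrist0.png")[130:360,170:400]
a=cv2.resize(a,None,fx=4,fy=4,interpolation=2)[:420,:400]; b=cv2.resize(b,(400,400),interpolation=2)
c=np.zeros((420,800,3),np.uint8); c[:,:400]=a; c[:400,400:]=b
cv2.imwrite("pics/c1.png",cv2.convertScaleAbs(c,alpha=1.6))
E
```

```text
(no output)
```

View pics/c1.png

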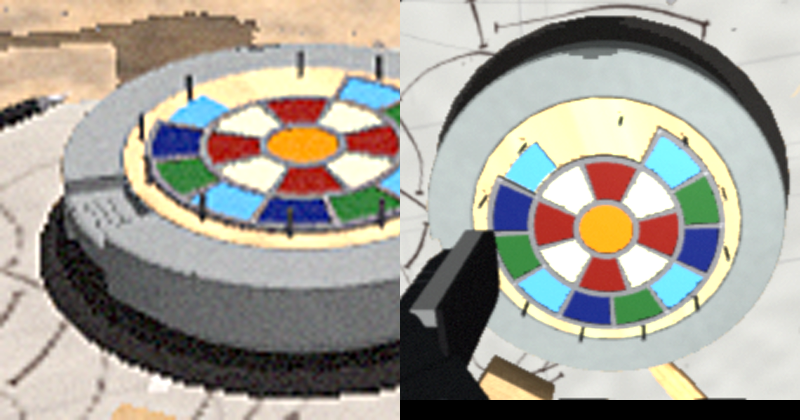

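```bash
python3 - <<'E'
from h import *
import pickle
ds=pickle.load(open("d0.pkl","rb")); w,s,c=ds["wrist"],ds["side"],ds["scene"]
print("ctr",ray(w,289,261.7,.0565),ray(s,300.8,216,.0565),ray(c,338.5,224.5,.0565))
print("wrist rim L,R,top",ray(w,186.7,262,.053),ray(w,391.5,262,.053),ray(w,289,343.5,.053))
C=ray(s,300.8,216,.0565)
for n,u,v in[("pad",105,208),("farwall top",105,183),("nearouter",108,262),("inner near",148,212),("outer far",66,187)]:
    p=ray(s,225+u/4,180+v/4,.045 if n=="pad" else .053); d=p-C; print(n,p,np.hypot(d[0],d[1]),np.degrees(np.arctan2(d[1],d[0])))
E
```

```text
ctr [ 0.56840591 -0.09179769  0.0565    ] [ 0.57102776 -0.09427117  0.0565    ] [ 0.56616944 -0.09490483  0.0565    ]
wrist rim L,R,top [ 0.44849288 -0.09421849  0.053     ] [ 0.68766773 -0.09392646  0.053     ] [ 0.56505111 -0.21109059  0.053     ]
pad [ 0.47039479 -0.11899602  0.045     ] 0.10362582950710056 -166.1962303229066
farwall top [ 0.47153385 -0.109058    0.053     ] 0.10058671930051735 -171.546554411256
nearouter [ 0.46797505 -0.1784816   0.053     ] 0.1330836520295055 -140.7457221371406
inner near [ 0.48958134 -0.13907559  0.053     ] 0.09295673887668823 -151.18440484405022
outer far [ 0.45281218 -0.10955144  0.053     ] 0.1191990364105641 -172.63491536352225
```

The enlarged side crop shows the notch, with its pad at about (251,232). That puts the middle near -159°, with the axis near (0.568,-0.094). I'll shut the claw, move above it with the jaws tangential, and look again.

Emit:
apply_moves(
  deltas=[
    {"claw":1,"translation":[-2,-2,0],"twist":[0,0,10]},
    {"claw":1,"translation":[-4.5,-4.5,0],"twist":[0,0,20]},
    {"claw":1,"translation":[-7,-7,2],"twist":[0,0,30]},
    {"claw":1,"translation":[-9.5,-9.5,4],"twist":[0,0,40]},
    {"claw":1,"translation":[-12,-12,6],"twist":[0,0,50]},
    {"claw":1,"translation":[-13.2,-13.1,8],"twist":[0,0,60]},
    {"claw":1,"translation":[-13.2,-13.1,10],"twist":[0,0,69]},
    {"claw":1,"translation":[-13.2,-13.1,10],"twist":[0,0,69]},
  ],
  grip_force=40,
)

```text
time_s: 1.15
tool_pos: [0.4679, -0.1318, 0.1433]
orientation: [0.983, 0.183, -0.002, -0.001]
force: [0.3, 0.7, 0.2]
opening: 0.0
```

```bash
python3 - <<'E'
from h import *
import pickle
ds={n:snap(n,f"pics/{n}1.png") for n in("scene","side","wrist")}
pickle.dump(ds,open("d1.pkl","wb"))
o=r.observe(); print(o["time_s"],o["tool_pos"],o["orientation"],o["force"],o["opening"],o["joint_positions"])
a=cv2.resize(ds["side"]["image"][120:300,180:380],None,fx=2.5,fy=2.5,interpolation=2)
b=cv2.resize(ds["wrist"]["image"],(480,300))
c=np.zeros((450+0,800,3),np.uint8); c[:450,:400]=a[:450,:400]; c[:250,400:]=cv2.resize(ds["wrist"]["image"],(400,250));
c[250:450,400:]=cv2.resize(ds["scene"]["image"][130:300,200:440],(400,200))
cv2.imwrite("pics/c2.png",cv2.convertScaleAbs(c,alpha=1.5))
E
```

```text
1.3 [ 0.46944918 -0.13194093  0.14623927] [9.82970315e-01 1.83763575e-01 4.84256926e-04 2.71416349e-04] [ 0.29330839 -0.01061562 -0.46320858] -3.7032984356397135e-05 [-3.43780207e-01 -2.12767449e-01  1.69736694e+00  1.97670103e-05
  1.65588307e+00  8.57390017e-01]
```

View pics/c2.png

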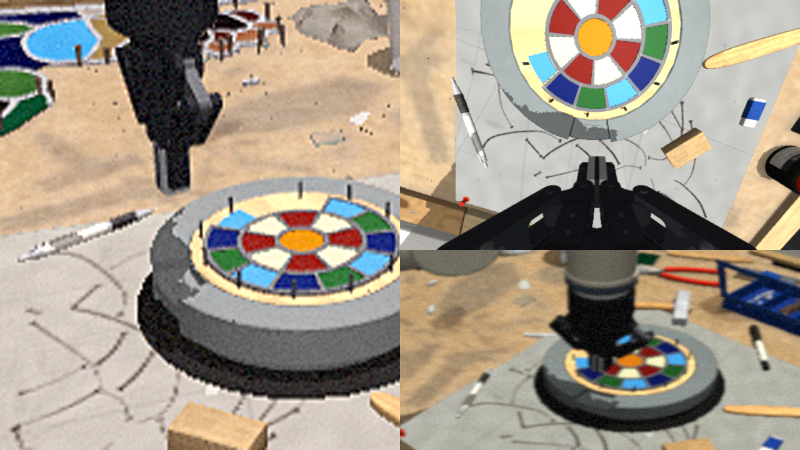

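The combined view shows the closed fingers hanging just radially outside the notch. The gripper's shadow falls on the rim there, and in the wrist picture the notch edges are near (275,200) and (340,200). I'll enlarge that part.

```bash
python3 - <<'E'
from h import *
import pickle
d=pickle.load(open("d1.pkl","rb"))["wrist"]
a=d["image"][130:270,180:400]
cv2.imwrite("pics/c3.png",cv2.convertScaleAbs(cv2.resize(a,(770,490),interpolation=2),alpha=2.2))
C=np.array([.568,-.094])
for a in(-185,-172,-159,-146,-135):
  for R in(.09,.12): print(a,R,[round(x,1) for x in (np.array(proj(d,[*(C+R*np.array([np.cos(np.radians(a)),np.sin(np.radians(a))])),.053]))-[180,130])*3.5])
E
```

```text
-185 0.09 [np.float64(286.9), np.float64(177.8)]
-185 0.12 [np.float64(233.0), np.float64(297.7)]
-172 0.09 [np.float64(378.5), np.float64(209.2)]
-172 0.12 [np.float64(351.1), np.float64(336.5)]
-159 0.09 [np.float64(473.2), np.float64(219.9)]
-159 0.12 [np.float64(472.7), np.float64(349.8)]
-146 0.09 [np.float64(568.1), np.float64(209.8)]
-146 0.12 [np.float64(594.4), np.float64(337.3)]
-135 0.09 [np.float64(646.0), np.float64(185.1)]
-135 0.12 [np.float64(694.8), np.float64(306.7)]
```

View pics/c3.png

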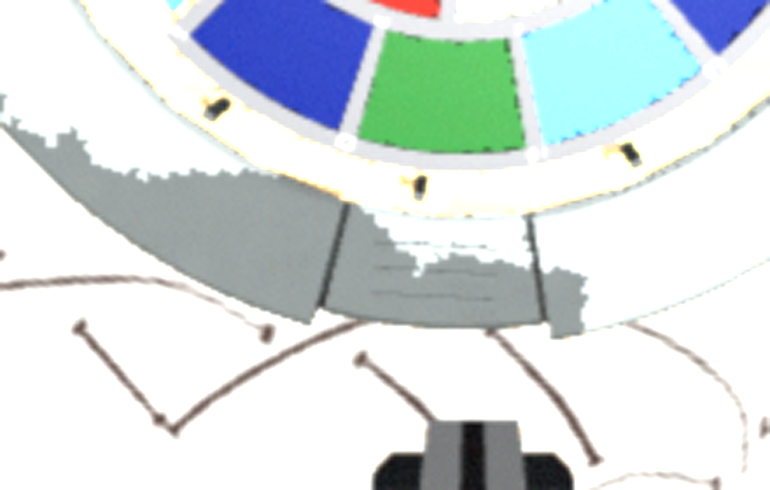

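The enlarged crop shows the notch's radial walls at about x=333 and x=537, so its middle is near (436,262). That is about 8 mm clockwise of my guess, at roughly -163.5°. I'll correct for that and lower slowly.

Emit:
apply_moves(
  deltas=[
    {"claw":1,"translation":[0.2,-0.9,2],"twist":[0,0,4.5]},
    {"claw":1,"translation":[0.2,-0.9,4],"twist":[0,0,4.5]},
    {"claw":1,"translation":[0.2,-0.9,6],"twist":[0,0,4.5]},
    {"claw":1,"translation":[0.2,-0.9,7],"twist":[0,0,4.5]},
    {"claw":1,"translation":[0.2,-0.9,7.5],"twist":[0,0,4.5]},
    {"claw":1,"translation":[0.2,-0.9,8],"twist":[0,0,4.5]},
    {"claw":1,"translation":[0.2,-0.9,8.2],"twist":[0,0,4.5]},
    {"claw":1,"translation":[0.2,-0.9,8.2],"twist":[0,0,4.5]},
  ],
)

```text
time_s: 2.3
tool_pos: [0.4678, -0.1229, 0.0635]
orientation: [0.99, 0.143, 0.0, 0.0]
force: [0.5, -0.3, 0.1]
opening: 0.0003
```

```bash
python3 - <<'E'
from h import *
import pickle
ds={n:snap(n,f"pics/{n}2.png") for n in("side","wrist")}
pickle.dump(ds,open("d2.pkl","wb"))
o=r.observe(); print(o["time_s"],o["tool_pos"],o["orientation"],o["force"])
c=np.zeros((400,800,3),np.uint8); c[:,:400]=cv2.resize(ds["side"]["image"][180:280,210:310],(400,400),interpolation=2)
c[:,400:]=cv2.resize(ds["wrist"]["image"][180:320,230:370],(400,400),interpolation=2)
cv2.imwrite("pics/c4.png",cv2.convertScaleAbs(c,alpha=1.6))
E
```

```text
2.4 [ 0.4678766  -0.12297677  0.06370932] [9.89649517e-01 1.43505026e-01 3.32520443e-04 1.71588113e-04] [-0.47783118 -0.09763153  0.6748987 ]
```

View pics/c4.png

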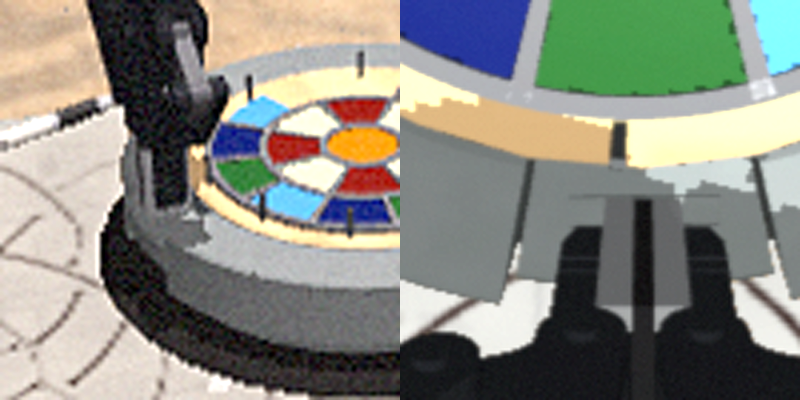

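The finger stands centred between the notch walls, and the tip is about 3 mm below rim level with no force. Next I press the pad.

Emit:
apply_moves(
  deltas=[
    {"claw":1,"translation":[0,0,0.4],"twist":[0,0,0]},
    {"claw":1,"translation":[0,0,0.7],"twist":[0,0,0]},
    {"claw":1,"translation":[0,0,0.9],"twist":[0,0,0]},
    {"claw":1,"translation":[0,0,1.1],"twist":[0,0,0]},
    {"claw":1,"translation":[0,0,1.1],"twist":[0,0,0]},
  ],
)

```text
time_s: 3.02
tool_pos: [0.4679, -0.123, 0.0527]
orientation: [0.99, 0.144, 0.0, 0.0]
force: [-0.3, 0.9, 5.4]
opening: 0.0001
```

Emit:
apply_moves(
  deltas=[
    {"claw":1,"translation":[0,0,0.1],"twist":[0,0,0]},
    {"claw":1,"translation":[0,0,0.15],"twist":[0,0,0]},
    {"claw":1,"translation":[0,0,0.15],"twist":[0,0,0]},
  ],
)

```text
time_s: 3.4
tool_pos: [0.4679, -0.123, 0.0514]
orientation: [0.99, 0.143, 0.0, 0.0]
force: [-0.3, 0.5, 6.2]
opening: -0.0
```

The pad is pressed, at 6.2 N on a spring rated 3–7 N. I'll work out the arc rows in tool axes.

```bash
cat > arc.py <<'E'
import sys, numpy as np
from h import r
C=np.array([.569,-.093]); o=r.observe(); p=o["tool_pos"][:2]; q=o["orientation"]
n,step,R1=int(sys.argv[1]),float(sys.argv[2]),float(sys.argv[3])
d=p-C; R0=np.hypot(*d); a0=np.degrees(np.arctan2(d[1],d[0])); th=2*np.arctan2(q[1],q[0])
tx=np.array([np.cos(th),np.sin(th)]); ty=np.array([np.sin(th),-np.cos(th)])
print(o["time_s"],p,"R",R0,"ang",a0,"toolx",np.degrees(th),"F",np.round(o["force"],2),o["tool_pos"][2])
for i in range(1,n+1):
    a=np.radians(a0+step*i); R=R0+(R1-R0)*i/n; w=C+R*np.array([np.cos(a),np.sin(a)])-p
    print(np.round([w@tx*100,w@ty*100],2), -step*i)
E
python3 arc.py 8 3 .106
```

```text
3.4 [ 0.46793023 -0.12300104] R 0.10542846423134879 ang -163.46727304992717 toolx 16.49908211922397 F [-0.26  0.51  6.25] 0.05137192839162782
[0.01 0.55] -3.0
[0.04 1.1 ] -6.0
[0.11 1.65] -9.0
[0.2 2.2] -12.0
[0.33 2.74] -15.0
[0.48 3.27] -18.0
[0.66 3.8 ] -21.0
[0.86 4.31] -24.0
```

Emit:
apply_moves(
  deltas=[
    {"claw":1,"translation":[0,0.55,0],"twist":[0,0,-3]},
    {"claw":1,"translation":[0.04,1.1,0],"twist":[0,0,-6]},
    {"claw":1,"translation":[0.1,1.65,0],"twist":[0,0,-9]},
    {"claw":1,"translation":[0.2,2.2,0],"twist":[0,0,-12]},
    {"claw":1,"translation":[0.33,2.74,0],"twist":[0,0,-15]},
    {"claw":1,"translation":[0.48,3.27,0],"twist":[0,0,-18]},
    {"claw":1,"translation":[0.66,3.8,0],"twist":[0,0,-21]},
    {"claw":1,"translation":[0.86,4.3,0],"twist":[0,0,-24]},
  ],
)

```text
time_s: 4.4
tool_pos: [0.4892, -0.1611, 0.0516]
orientation: [0.938, 0.347, 0.001, -0.0]
force: [1.2, 3.4, 5.4]
opening: 0.0
```

```bash
python3 arc.py 8 3 .106
```

```text
4.4 [ 0.4891583  -0.16108115] R 0.10492730341922867 ang -139.54571650958502 toolx 40.62561355225264 F [1.21 3.4  5.43] 0.0515900752404728
[-0.    0.55] -3.0
[0.03 1.1 ] -6.0
[0.08 1.65] -9.0
[0.17 2.19] -12.0
[0.28 2.73] -15.0
[0.43 3.27] -18.0
[0.6 3.8] -21.0
[0.8  4.31] -24.0
```

The push is 3.6 N and the table is turning. I'll continue and lift off the pad while staying in the notch.

Emit:
apply_moves(
  deltas=[
    {"claw":1,"translation":[0,0.55,0],"twist":[0,0,-3]},
    {"claw":1,"translation":[0.03,1.1,0],"twist":[0,0,-6]},
    {"claw":1,"translation":[0.08,1.65,0],"twist":[0,0,-9]},
    {"claw":1,"translation":[0.15,2.2,0],"twist":[0,0,-12]},
    {"claw":1,"translation":[0.26,2.73,-0.3],"twist":[0,0,-15]},
    {"claw":1,"translation":[0.41,3.27,-0.6],"twist":[0,0,-18]},
    {"claw":1,"translation":[0.58,3.8,-0.8],"twist":[0,0,-21]},
    {"claw":1,"translation":[0.78,4.3,-1.0],"twist":[0,0,-24]},
  ],
)

```text
time_s: 5.4
tool_pos: [0.5208, -0.1889, 0.0593]
orientation: [0.845, 0.534, -0.001, -0.002]
force: [-3.3, 1.5, -1.0]
opening: 0.0002
```

```bash
python3 arc.py 8 3 .106
```

```text
5.4 [ 0.52082234 -0.1888796 ] R 0.10730323677347546 ang -116.67865137648887 toolx 64.59939102754467 F [-3.33  1.46 -0.96] 0.059338748168611836
[0.02 0.56] -3.0
[0.07 1.12] -6.0
[0.14 1.67] -9.0
[0.25 2.22] -12.0
[0.38 2.77] -15.0
[0.54 3.3 ] -18.0
[0.73 3.82] -21.0
[0.95 4.33] -24.0
```

Emit:
apply_moves(
  deltas=[
    {"claw":1,"translation":[0.02,0.56,0],"twist":[0,0,-3]},
    {"claw":1,"translation":[0.07,1.12,0],"twist":[0,0,-6]},
    {"claw":1,"translation":[0.14,1.67,0],"twist":[0,0,-9]},
    {"claw":1,"translation":[0.25,2.22,0],"twist":[0,0,-12]},
    {"claw":1,"translation":[0.38,2.77,0],"twist":[0,0,-15]},
    {"claw":1,"translation":[0.54,3.3,0],"twist":[0,0,-18]},
    {"claw":1,"translation":[0.73,3.82,0],"twist":[0,0,-21]},
    {"claw":1,"translation":[0.95,4.33,0],"twist":[0,0,-24]},
  ],
)

```text
time_s: 6.4
tool_pos: [0.5639, -0.1998, 0.0594]
orientation: [0.716, 0.698, -0.001, -0.001]
force: [-3.8, -2.2, 0.2]
opening: -0.0003
```

```bash
python3 arc.py 8 2 .106; python3 - <<'E'
from h import *
import pickle
ds={n:snap(n,f"pics/{n}3.png") for n in("side","wrist")}
pickle.dump(ds,open("d3.pkl","wb"))
c=np.zeros((400,800,3),np.uint8); c[:,:400]=cv2.resize(ds["side"]["image"][160:300,220:380],(400,400),interpolation=2)
c[:,400:]=cv2.resize(ds["wrist"]["image"][130:330,200:400],(400,400),interpolation=2)
cv2.imwrite("pics/c5.png",cv2.convertScaleAbs(c,alpha=1.6))
E
```

```text
6.4 [ 0.56392849 -0.19979931] R 0.10691965197777066 ang -92.71872661048124 toolx 88.56540454590781 F [-3.82 -2.22  0.16] 0.05936911805939206
[0.01 0.37] -2.0
[0.03 0.75] -4.0
[0.07 1.12] -6.0
[0.12 1.48] -8.0
[0.18 1.85] -10.0
[0.25 2.21] -12.0
[0.34 2.58] -14.0
[0.44 2.93] -16.0
```

View pics/c5.png

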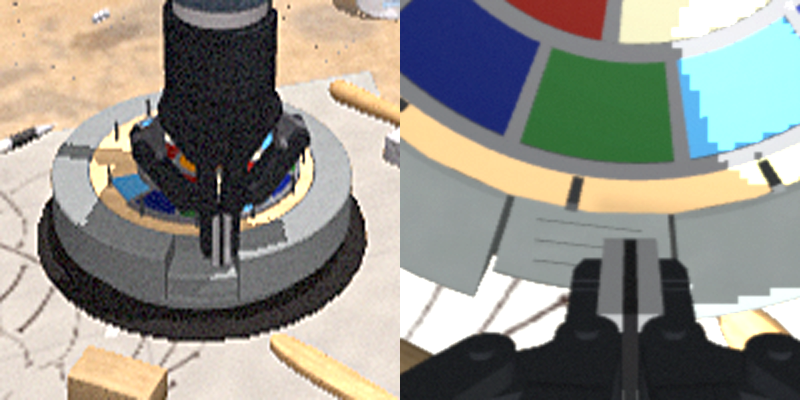

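The notch is now at the -y side. The finger sits against its anticlockwise wall, clear of the block and the fid. I'll lift slightly, shift out 1 mm and continue.

Emit:
apply_moves(
  deltas=[
    {"claw":1,"translation":[-0.1,0.46,-0.2],"twist":[0,0,-2.5]},
    {"claw":1,"translation":[-0.05,0.93,-0.25],"twist":[0,0,-5]},
    {"claw":1,"translation":[0,1.4,-0.25],"twist":[0,0,-7.5]},
    {"claw":1,"translation":[0.08,1.85,-0.25],"twist":[0,0,-10]},
    {"claw":1,"translation":[0.17,2.3,-0.25],"twist":[0,0,-12.5]},
    {"claw":1,"translation":[0.28,2.76,-0.25],"twist":[0,0,-15]},
    {"claw":1,"translation":[0.4,3.2,-0.25],"twist":[0,0,-17.5]},
    {"claw":1,"translation":[0.5,3.55,-0.25],"twist":[0,0,-19.5]},
  ],
)

```text
time_s: 7.5
tool_pos: [0.5999, -0.1957, 0.0622]
orientation: [0.588, 0.809, -0.001, -0.001]
force: [-2.5, -2.6, -1.6]
opening: 0.0005
```

```bash
python3 arc.py 4 1 .107
```

```text
7.5 [ 0.59993121 -0.19566006] R 0.10721859447581063 ang -73.23258013428044 toolx 108.00432205163257 F [-2.51 -2.61 -1.64] 0.06217942535641871
[0.   0.19] -1.0
[0.01 0.37] -2.0
[0.02 0.56] -3.0
[0.03 0.75] -4.0
```

Now small steps, watching for a force jump at the lock.

Emit:
apply_moves(
  deltas=[
    {"claw":1,"translation":[-0.1,0.19,0],"twist":[0,0,-1]},
    {"claw":1,"translation":[-0.1,0.37,0],"twist":[0,0,-2]},
    {"claw":1,"translation":[-0.1,0.5,0],"twist":[0,0,-3]},
    {"claw":1,"translation":[-0.1,0.5,0],"twist":[0,0,-3]},
  ],
)

```text
time_s: 8.0
tool_pos: [0.6059, -0.1946, 0.0633]
orientation: [0.566, 0.824, 0.0, 0.0]
force: [-1.8, -1.2, -1.6]
opening: 0.0001
```

```bash
python3 arc.py 4 1 .107; python3 - <<'E'
from h import *
import pickle
ds={n:snap(n,f"pics/{n}4.png") for n in("scene","side","wrist")}
pickle.dump(ds,open("d4.pkl","wb"))
E
```

```text
8.0 [ 0.60593931 -0.19458228] R 0.10809010763122423 ang -70.0167455319785 toolx 111.01242080550479 F [-1.81 -1.21 -1.63] 0.06331875899137729
[0.03 0.19] -1.0
[0.05 0.38] -2.0
[0.09 0.56] -3.0
[0.12 0.75] -4.0
```

Emit:
apply_moves(
  deltas=[
    {"claw":1,"translation":[0.03,0.15,0],"twist":[0,0,-1]},
    {"claw":1,"translation":[0.03,0.25,0],"twist":[0,0,-1.5]},
    {"claw":1,"translation":[0.03,0.25,0],"twist":[0,0,-1.5]},
  ],
)

```text
time_s: 8.52
tool_pos: [0.6083, -0.1937, 0.0635]
orientation: [0.556, 0.832, -0.0, 0.0]
force: [-2.3, -1.3, -0.9]
opening: -0.0
```

```bash
cat > ang.py <<'E'
from h import *
import pickle,sys
# table angle: polar strips of the glass in the wrist views, matched to the first hover view
def strip(d,C,z=.0565):
    A,R=np.meshgrid(np.radians(np.arange(0,360,.25)),np.arange(.03,.073,.001))
    P=np.stack([C[0]+R*np.cos(A),C[1]+R*np.sin(A),0*A+z,0*A+1],-1)@np.array(d["camera_from_world"]).T
    u=(d["cx"]-d["fx"]*P[...,0]/P[...,2]).astype(np.float32); v=(d["cy"]+d["fy"]*P[...,1]/P[...,2]).astype(np.float32)
    m=((u>0)&(u<639)&(v>0)&(v<399)).all(0)
    hsv=cv2.cvtColor(cv2.remap(d["image"],u,v,1),cv2.COLOR_BGR2LAB).astype(float)[...,1:]
    return hsv,m
def centre(d):
    h=cv2.cvtColor(d["image"],cv2.COLOR_BGR2HSV); k=cv2.inRange(h,(12,180,120),(22,255,255))
    n,l,s,c=cv2.connectedComponentsWithStats(k); i=1+s[1:,4].argmax(); return ray(d,*c[i],.0565)[:2],s[i,4]
def angle(a,b):
    (sa,ma),(sb,mb)=[strip(d,centre(d)[0]) for d in(a,b)]; best=[]
    for k in range(-40,600):
        m=np.roll(ma,k)&mb; best.append((np.abs(np.roll(sa,k,1)[:,m]-sb[:,m]).mean(),k*.25))
    return sorted(best)[:3]
if __name__=="__main__":
    L=lambda i:pickle.load(open(f"d{i}.pkl","rb"))["wrist"]
    b={"wrist":snap("wrist","pics/wn.png")}
    for d in(L(1),L(2),L(3),L(4),b["wrist"]): print(centre(d),angle(L(1),d))
E
python3 ang.py; python3 arc.py 4 1 .107
```

```text
(array([ 0.5678691 , -0.09139718]), np.int32(2529)) [(np.float64(0.0), 0.0), (np.float64(0.4259929587940695), -0.25), (np.float64(0.4259929587940695), 0.25)]
(array([ 0.56645343, -0.09181832]), np.int32(6263)) [(np.float64(3.6138752932317764), 0.0), (np.float64(3.6175823221060557), -0.25), (np.float64(3.628935098033537), 0.25)]
(array([ 0.56745397, -0.09442755]), np.int32(5952)) [(np.float64(7.176420370915514), 64.5), (np.float64(7.180423903444216), 64.75), (np.float64(7.188224904327348), 64.25)]
(array([ 0.56864004, -0.09435588]), np.int32(5578)) [(np.float64(5.666438188494492), -7.5), (np.float64(5.687199489745854), -7.75), (np.float64(5.7044166503810825), -7.25)]
(array([ 0.56869005, -0.09426237]), np.int32(5599)) [(np.float64(5.593391227553724), -6.25), (np.float64(5.619253650621958), -6.5), (np.float64(5.6239657282741735), -6.0)]
8.575 [ 0.60824238 -0.19364748] R 0.10802721332377267 ang -68.69922432072045 toolx 112.4987063717019 F [-2.31 -1.16 -0.5 ] 0.0634193980611956
[0.02 0.19] -1.0
[0.05 0.38] -2.0
[0.08 0.56] -3.0
[0.11 0.75] -4.0
```

```bash
sed -i 's/range(-40,600)/range(LO,HI)/; s/^def angle/LO,HI=280,400\ndef angle/' ang.py; python3 - <<'E'
import ang,pickle
from h import *
L=lambda i:pickle.load(open(f"d{i}.pkl","rb"))["wrist"]
b=snap("wrist","pics/w5.png")
for d in(L(4),b):
  for ref in(0,1,2): print(ref,ang.angle(L(ref),d)[:2])
a=cv2.resize(b["image"][60:330,180:450],(540,540),interpolation=2); cv2.imwrite("pics/c6.png",a)
E
```

```text
0 [(np.float64(7.04329884752557), 83.5), (np.float64(7.044433636926342), 83.75)]
1 [(np.float64(6.966133168273057), 83.75), (np.float64(6.97062811330209), 83.5)]
2 [(np.float64(6.119437649026104), 83.25), (np.float64(6.1213953488372095), 83.0)]
0 [(np.float64(6.8911486426739765), 84.75), (np.float64(6.893315058802724), 85.0)]
1 [(np.float64(6.820821174875468), 85.0), (np.float64(6.82382762991128), 84.75)]
2 [(np.float64(5.998540689912131), 84.25), (np.float64(5.9991627906976746), 84.5)]
```

View pics/c6.png

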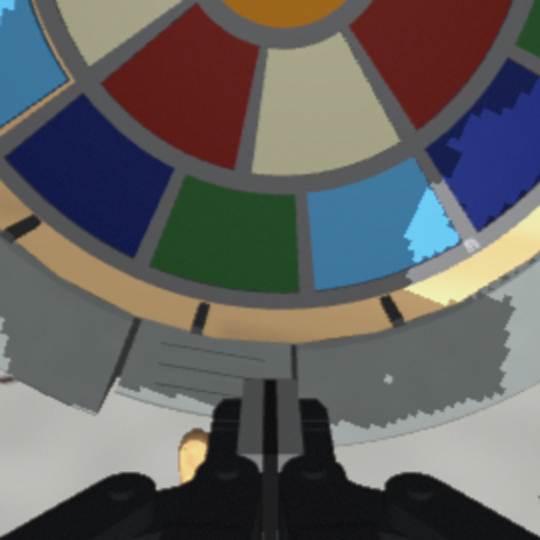

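The table is at about 85°, with the finger on the anticlockwise wall. About 5° remain, so I'll creep on.

Emit:
apply_moves(
  deltas=[
    {"claw":1,"translation":[0.02,0.15,0],"twist":[0,0,-1]},
    {"claw":1,"translation":[0.04,0.3,0],"twist":[0,0,-2]},
    {"claw":1,"translation":[0.06,0.45,0],"twist":[0,0,-3]},
    {"claw":1,"translation":[0.08,0.55,0],"twist":[0,0,-3]},
    {"claw":1,"translation":[0.08,0.55,0],"twist":[0,0,-3]},
  ],
)

```text
time_s: 9.25
tool_pos: [0.6131, -0.1906, 0.0635]
orientation: [0.534, 0.846, 0.0, 0.0]
force: [-1.4, -3.8, -1.0]
opening: -0.0
```

```bash
python3 arc.py 3 1 .107; cat > a2.py <<'E'
import ang,pickle
from h import *
L=lambda i:pickle.load(open(f"d{i}.pkl","rb"))["wrist"]
b=snap("wrist","pics/w6.png")
for ref in(0,1,2): print(ref,ang.angle(L(ref),b)[:2])
E
python3 a2.py
```

```text
9.25 [ 0.61307491 -0.19061379] R 0.10710298331728421 ang -65.69970943059555 toolx 115.49996159306966 F [-1.42 -3.82 -0.96] 0.06350187771894152
[0.   0.19] -1.0
[0.01 0.37] -2.0
[0.01 0.56] -3.0
0 [(np.float64(6.210929939294408), 87.75), (np.float64(6.217909616117775), 88.0)]
1 [(np.float64(6.1426874688407285), 88.0), (np.float64(6.145224200123171), 87.75)]
2 [(np.float64(5.365636515653547), 87.25), (np.float64(5.369906976744186), 87.0)]
```

Emit:
apply_moves(
  deltas=[
    {"claw":1,"translation":[-0.1,0.1,0],"twist":[0,0,-0.5]},
    {"claw":1,"translation":[-0.1,0.2,0],"twist":[0,0,-1]},
    {"claw":1,"translation":[-0.1,0.3,0],"twist":[0,0,-1]},
    {"claw":1,"translation":[-0.1,0.3,0],"twist":[0,0,-1]},
  ],
)

```text
time_s: 9.8
tool_pos: [0.6163, -0.1898, 0.0632]
orientation: [0.526, 0.85, 0.0, 0.0]
force: [-1.3, -0.0, -0.9]
opening: -0.0003
```

```bash
python3 arc.py 3 1 .107; python3 a2.py
```

```text
9.8 [ 0.61634385 -0.18983341] R 0.10778751968359597 ang -63.94503843700535 toolx 116.52221010652936 F [-1.25 -0.03 -0.93] 0.06320230728468734
[0.03 0.19] -1.0
[0.06 0.37] -2.0
[0.09 0.56] -3.0
0 [(np.float64(6.614970746479288), 89.75), (np.float64(6.6206744480051745), 90.0)]
1 [(np.float64(6.511672007761738), 90.0), (np.float64(6.511995413518361), 89.75)]
2 [(np.float64(5.83703966442539), 89.25), (np.float64(5.841147039747985), 89.0)]
```

It is at about 89.8°. Next I nudge toward the end of the play, to see whether the lock holds.

Emit:
apply_moves(
  deltas=[
    {"claw":1,"translation":[0.02,0.1,0],"twist":[0,0,0]},
    {"claw":1,"translation":[0.03,0.2,0],"twist":[0,0,0]},
    {"claw":1,"translation":[0.03,0.2,0],"twist":[0,0,0]},
  ],
)

```text
time_s: 10.22
tool_pos: [0.6177, -0.1891, 0.0632]
orientation: [0.526, 0.85, 0.0, 0.0]
force: [-1.1, -0.1, -0.1]
opening: 0.0001
```

```bash
python3 arc.py 2 1 .107; python3 a2.py
```

```text
10.225 [ 0.61772542 -0.18906539] R 0.1077159485654207 ang -63.10537834573305 toolx 116.50246287649911 F [-1.07 -0.07 -0.1 ] 0.06322921985447229
[0.04 0.19] -1.0
[0.08 0.37] -2.0
0 [(np.float64(6.532649281157204), 90.75), (np.float64(6.532752182988857), 90.5)]
1 [(np.float64(6.408461470614177), 90.75), (np.float64(6.413621262458472), 91.0)]
2 [(np.float64(5.777994531658013), 90.0), (np.float64(5.77959133582868), 90.25)]
```

Emit:
apply_moves(
  deltas=[
    {"claw":1,"translation":[0.02,0.1,0],"twist":[0,0,0]},
    {"claw":1,"translation":[0.03,0.15,0],"twist":[0,0,0]},
    {"claw":1,"translation":[0.03,0.15,0],"twist":[0,0,0]},
  ],
)

```text
time_s: 10.65
tool_pos: [0.6188, -0.1883, 0.0632]
orientation: [0.526, 0.85, -0.0, -0.0]
force: [-1.6, -1.1, 0.8]
opening: 0.0001
```

```bash
python3 arc.py 2 1 .107; python3 a2.py
```

```text
10.65 [ 0.61875862 -0.18834604] R 0.10754899647091029 ang -62.441115609509275 toolx 116.49484229152426 F [-1.59 -1.11  0.77] 0.06322147957161278
[0.03 0.19] -1.0
[0.07 0.37] -2.0
0 [(np.float64(6.404874606768001), 91.25), (np.float64(6.406506335812778), 91.0)]
1 [(np.float64(6.2696468997148145), 91.25), (np.float64(6.270852321171317), 91.5)]
2 [(np.float64(5.669562153384196), 90.5), (np.float64(5.670731334149327), 90.75)]
```

Emit:
apply_moves(
  deltas=[
    {"claw":1,"translation":[0.02,0.1,0],"twist":[0,0,0]},
    {"claw":1,"translation":[0.03,0.15,0],"twist":[0,0,0]},
    {"claw":1,"translation":[0.03,0.15,0],"twist":[0,0,0]},
  ],
)

```text
time_s: 11.08
tool_pos: [0.6195, -0.1879, 0.0632]
orientation: [0.526, 0.85, -0.001, -0.0]
force: [-5.3, -2.8, 0.8]
opening: -0.0
```

```bash
python3 arc.py 2 1 .107; python3 a2.py
```

```text
11.075 [ 0.61945184 -0.18787527] R 0.10745559066912073 ang -61.99728578043665 toolx 116.47319957842652 F [-5.29 -2.8   0.81] 0.06319353563000335
[0.03 0.19] -1.0
[0.06 0.37] -2.0
0 [(np.float64(6.353982300884955), 91.5), (np.float64(6.356525446152942), 91.25)]
1 [(np.float64(6.2015993884691145), 91.5), (np.float64(6.203216417252227), 91.75)]
2 [(np.float64(5.623179314565483), 90.75), (np.float64(5.623750878586927), 91.0)]
```

The force jumped to 6 N and the table stopped, at the end of the lock's play and about 91.5° by camera. So the lock has caught. I'll back off the wall and lift out.

Emit:
apply_moves(
  deltas=[
    {"claw":1,"translation":[-0.03,-0.3,0],"twist":[0,0,0]},
    {"claw":1,"translation":[-0.1,-0.6,-0.1],"twist":[0,0,0]},
    {"claw":1,"translation":[-0.1,-0.6,-1.5],"twist":[0,0,0]},
    {"claw":1,"translation":[-0.1,-0.6,-4],"twist":[0,0,0]},
    {"claw":1,"translation":[-0.1,-0.6,-8],"twist":[0,0,0]},
    {"claw":1,"translation":[-0.1,-0.6,-12],"twist":[0,0,0]},
    {"claw":1,"translation":[-0.1,-0.6,-14],"twist":[0,0,0]},
    {"claw":1,"translation":[-0.1,-0.6,-14],"twist":[0,0,0]},
  ],
)

```text
time_s: 12.12
tool_pos: [0.6159, -0.1909, 0.2056]
orientation: [0.526, 0.85, 0.0, 0.002]
force: [0.4, 0.0, -0.9]
opening: -0.0002
```

```bash
python3 a2.py; python3 - <<'E'
from h import *
o=r.observe(); print(o["time_s"],o["tool_pos"],o["force"])
a=snap("side","pics/s7.png")["image"]; b=snap("scene","pics/n7.png")["image"]; w=cv2.imread("pics/w6.png")
c=np.zeros((500,800,3),np.uint8); c[:250,:400]=cv2.resize(a,(400,250)); c[:250,400:]=cv2.resize(b,(400,250)); c[250:,:400]=cv2.resize(a[190:290,220:380],(400,250),interpolation=2); c[250:,400:]=cv2.resize(w,(400,250))
cv2.imwrite("pics/c7.png",cv2.convertScaleAbs(c,alpha=1.5))
E
```

```text
0 [(np.float64(4.33947059214756), 91.0), (np.float64(4.357217283348483), 90.75)]
1 [(np.float64(3.895930851722515), 91.0), (np.float64(3.9442380563191914), 90.75)]
2 [(np.float64(6.1721451533493585), 90.75), (np.float64(6.179168235396333), 90.5)]
12.175 [ 0.6152756  -0.19079128  0.20318448] [ 0.30593576  0.03179886 -0.69400097]
```

View pics/c7.png

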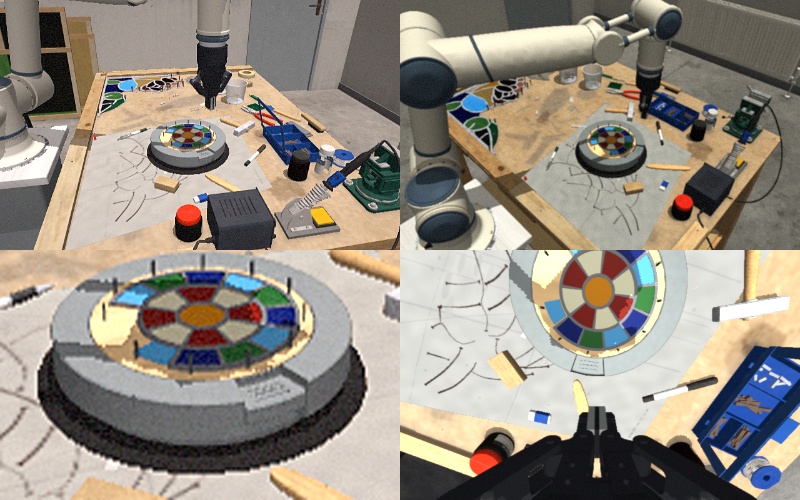

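The table stands at about 91°, which is 1.588 rad. The notch is at the -y side, the unfinished quarter faces the robot, and the tools lie where they did. I'm handing in.

```bash
python3 -c "
from h import *
print(r.job_done())"
```

```text
the job is handed in; nothing more can be done
None
```

I turned the table one quarter turn anticlockwise, it locked at the next station, and I have handed the job in. No verdict was reported.

I found the notch in the camera pictures rather than by running a fingertip along the rim. It was centred at about -163°, measured in the base frame. I lowered the shut fingers into it, pressed the pad to 6.2 N, pushed the table round, and lifted off the pad partway.

**Last checks:**
- **Angle:** the camera puts the table at about 91°, or 1.588 rad, with about 0.5° of uncertainty. That is inside the 1.521–1.621 limits. Views from different starting pictures differed by up to 0.75° near the end.
- **Lock:** at about 91.5° the push force rose from under 2 N to 6 N and the table stopped, so the lock had caught. I did not measure the pad's height directly; I inferred it was up from this and from the last picture.
- **Surroundings:** the finger is well clear of the table with no contact force. The tools appear not to have moved in the pictures, though I did not measure them. The run took about 12 s.

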